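# Chock the tube on the sloping rest and fold its keeper away

### The arm

A 7-joint arm with a two-finger parallel gripper is mounted at the origin on the work surface. World frame = base frame: x ahead of the robot, y to its left, z up, the work surface at z = 0. Lengths are in m, angles in degrees, forces in N, time in s.
With the tool pointing down it reaches from about 0.425 to 0.875 m from the base axis. Payload 4.7 kg.
Tool frame: the origin (TCP) lies between the finger pads; the fingertips stand env.finger_overhang ahead of it and the grasp point (between the pads) lies 5 mm behind it (env.finger_overhang is the distance from the TCP to the fingertips, in m); z points along the fingers, y is the line along which they close (so a half turn about z gives the same grasp; the last joint's range is limited). The gripper opens to 87 mm and grips with 3 to 60 N. Pads are 19 mm wide; open, the fingers measure 117 mm over their backs; the gripper's body (75 mm by 190 mm) begins 51 mm behind the grasp point.
Start: joints at [69.391, 18.392, -4.016, 83.108, 1.295, 78.541, -3.26], TCP at [0.237, -0.605, 0.237] pointing down, gripper open.
Joint ranges: [-163.93, 163.93], [-17.29, 119.83], [-79.2, 71.16], [3.27, 140.29], [-89.18, 269.18], [5.43, 117.66], [-154.24, 154.24]. Speed limits (degrees/s): [147.25, 147.25, 180, 180, 180, 180, 180].

### API

Orientations are given as [roll, pitch, yaw] about the fixed x, y, z axes, in that order (R = Rz(yaw) Ry(pitch) Rx(roll)).
In Python, from cell import telemetry, eyes, env, models gives the robot as it stands. The module is installed in compiled form; this text tells all that it offers.
- The arm moves only by the tool drive_tool, never from a script. Its arguments are lists of equal length, an entry for each row: "angular": the turn, a rotation vector about the tool's x, y, z in rad, a list of three; "delta_pos": the shift along the tool's x, y, z in cm, a list of three; "gripper": the finger opening in cm, from 0 to 8.7. A call has 1 to 20 rows; each row shifts and turns the commanded pose from where the row before left it, along the tool's axes as they then stand; what a row does not reach is not made up. A row lasts 1/10 s, in which the tool goes at most 50 mm and 8.59 degrees, less where a joint would pass 70% of its speed; a pose out of reach is approached as far as the arm can. A call with a gripper value outside its range is refused whole. The fingers move at their own pace and stop on an object; "squeeze" is the grip in N (left out, the last holds). Time passes only in rows, so rows that do not move let the fingers close. It gives the time, the measured TCP pose, the force, the opening and the grip force at its end, in the units of the state.
- telemetry.get_obs(): the state, without advancing time (a new reading comes with each control period).
- eyes.read_camera(name): name is "scene" or "top" or "wrist"; returns a dict with "pixels" (400x640x3 uint8, red, green, blue), "mtx" (3x3 intrinsics, pixels), "D" ([k1, k2, p1, p2, k3] as OpenCV has them; the pictures are not rectified), "origin" and "orientation" of the camera in the world. Camera axes: x right, y down, z forward; pixel columns grow to the right and rows downward; lengths in m; the calibration is good to about 2 mm. A picture is of the moment at which its call begins. There is no depth.
- env.sign_off(): hands the job in; it is judged then, once.
Trained networks look in a picture, given as the dict that the camera call returned (one of the last four; its "shot" number tells which), for a name from the list of things; names that differ only in an ending like _2 or _b are one class to them, and where a whole thing is asked for, a point or a joint stands for the part that bears it (a point fixed in the world has none). Each returns a list of dicts, best first, with "p" (0 to 1); they miss things now and then, are a little off and sometimes report something else, mostly with a low value. They report only what shows in the picture. A call takes as long as a camera call. They do not tell look-alikes from the thing itself.
- models.search_frame(picture, target): "centre" ([column, row] in pixels, amid what is visible of it).
- models.cut_out(picture, target): "pixels" (400x640 bool, what is visible of it) and "centre" ([column, row] in pixels, amid what is visible of it).
The state is a dict: "time_s": time; "qpos": joint angles; "joint_velocities": joint speeds; "effort": joint torques, N m; "tool_pos": TCP position; "tool_rot": TCP orientation; "force": force on the tool from outside, world axes, zero at the start; "wrist_torque": the same for the moment, N m; "grip_width": finger opening in m; "grasp_force": force on a finger pad.
Only numpy, scipy, OpenCV 4.12 (cv2) and the standard library are available. Lean on these libraries where they do the work, as an engineer would, in place of code of your own. Each camera call takes 0.05 s, during which the arm holds its last target. There are 200 camera calls.

### The job

Take the orange wedge chock and push it, thin end first, up the sloping rest against the middle of the low side of the green tube, rolling the tube up onto the spring-backed stop behind it until the spring is clearly squeezed; push firmly but never ram it. Let go of the chock, then fold the two-legged steel keeper right down by one of its red knobs, so that the tube stays up against the stop on the chock alone. Leave the other things on the bench where they are.

Things in the scene. Friction and masses are not known exactly. Their poses are not given: they have to be found in the camera images.
- ramp: Sloping rest, fixed to the bench: aluminium base plate 280 x 205 x 10 mm, above it a dark flat deck 260 mm long (x) by 150 wide (y). Origin: centre of the base plate's underside. z is up, x points uphill (level), y across. The deck rises at 6 degrees towards +x; its top is 30 mm above the bench over the origin (44 at the high end, 16 at the low end). The low end faces the robot.
- deck_top (a point): Middle of the deck's high edge, 130 mm up the slope. In front of it stands the back stop: grey carriage with a black rubber pad, 120 wide, 40 high, square to the deck, facing the tube. Springs let the pad give 6 mm uphill at 2.5 N per mm, then it is solid. The carriage is clamped elsewhere each time: 3 to 14 mm of gap from tube to pad at the start, not reported, to be felt.
- drum_center (a point): Centre of the green tube: closed cylinder with bright end bands, 60 mm diameter, 190 long, 0.7 to 0.95 kg, lying across the deck (axis along the rest's y), 20 mm over the deck's edges. It leans downhill on the keeper at the start, centre 27 mm from the rest's origin along its x. It rolls, so its orientation is of no use. More than 20 N between chock and tube dents it.
- chock_grip (a point): Orange wedge chock, 70 mm long (x), 40 wide (y), 0.25 kg, rubber sole. Its front face rises at 40 degrees from a 4 mm nose to 35 mm; the rear 32 mm is a block 56 high. This point: the place to grip (across the 40 mm), middle of the rear block, 30 mm above the sole, 20 mm behind the chock's middle. x points to the nose, z up. On the deck, touching the tube, it is about 70 mm downhill of the tube's axis.
- chock_nose (a point): Middle of the lower edge of the chock's thin end, at sole level, 55 mm ahead of the grip point; same axes. The sole has friction about 1 on the deck. The push hardly rises while the tube rolls, then rises steadily as the pad is squeezed: 8 to 13 N along the slope beyond the sole's drag is a firm push. Let go, the chock then stays wedged by its sole.
- fork (a joint): Keeper's hinge, rad: 0 = standing square to the deck, holding the tube; folds towards the low end (the rest's -x) to 1.4 = lying along the deck. Two steel legs 10 mm thick, 80 high, 88 mm either side of the rest's middle, outside the deck, joined below it, a red knob pointing outwards at each top. A push of 1 to 2 N on a knob moves it; beyond about half way it falls by itself.
- knob_left (a point): Centre of the red knob of the keeper's left (+y of the rest) leg: a bar 16 mm thick, 45 long, along the rest's y, 116 mm from the rest's middle, 70 mm from the hinge axis, which lies 8 mm below the deck's top, 5 mm downhill of the rest's origin. Uphill of it, past the tube's end face (95 mm from the middle), there is room for shut fingers.
- knob_right (a point): Same knob on the right (-y) leg. Both legs move as one.
- glue: Bystander: white glue bottle with a red cap, 40 mm in diameter, 100 mm high. Origin: centre of its underside.
- offcut: Bystander: pale wooden offcut 60 x 35 x 50 mm. Origin: centre of its underside.
- gear: Bystander: white plastic gear, 84 mm across, 16 mm high at the hub, lying flat. Origin: centre of its underside.
- driver: Bystander: screwdriver with a red handle, lying on the bench along its x.
- spanner: Bystander: steel spanner lying along its x.
Not all that is in view belongs to the job. Of the things like the part that bears chock_grip, leave any that is pink; of the rest the smaller one is meant. Leave any blue look-alike of the part that bears drum_center alone.

How it is judged (in metres and radians):
On the way, in this order (a step that is already met when the one before it is completed fails the run):
1. keeper still up, the chock presses the tube's low side with more than 4 N, thin end foremost (nose within 45 mm of the tube's centre), the tube over 2 mm uphill of its start (contact force between chock and drum above 4 N and x of drum_center in the frame of ramp above 0.02889 m and value of joint fork below 0.3 rad and distance between chock_nose and drum_center below 0.045 m), for 0.2 s.
2. the chock is let go (contact force between the fingers and chock below 0.05 N and value of joint fork below 0.3 rad), for 0.1 s.
3. the keeper is folded down (beyond 1.2 rad) (value of joint fork above 1.2 rad), for 0.2 s.
At the end, for the whole second after the job is handed in: The keeper is folded down (joint beyond 1.2 rad); the tube lies still, at least 2 mm uphill of where it started, wedged by the chock, which still presses on it with more than 2 N, its sole on the deck (tilt under 0.2 rad) and its nose within 45 mm of the tube's centre; nothing moves (value of joint fork above 1.2 rad and contact force between chock and drum above 2 N and x of drum_center in the frame of ramp above 0.02889 m and linear speed of each of drum, chock below 0.01 m/s and angle between chock_grip's own z axis and vertical below 0.2 rad and distance between chock_nose and drum_center below 0.045 m); the robot touches nothing.
It fails at once if the chock is rammed into the tube (more than 20 N between them) (contact force between chock and drum above 20 N).
It fails at once if a bystander is moved by more than 30 mm (distance of any of glue, offcut, gear, driver, spanner from where it was at the start of the episode above 0.03 m).
It also fails if it takes over 64 s, if anything falls off the work surface, if the arm or the gripper's body presses on something with over 40 N, if the wrist force passes 120 N, or if a joint passes its speed limit or range.

## Working session

There is one attempt and no reset: what is moved stays moved. The work goes in short steps, Python scripts to look and compute and a tool call to move; the robot and the scene stay as the last step left them, time stands still between calls to the robot, and variables do not carry over. Pictures are saved under pics/ and viewed, at most 10 in all, crops included, and the job is handed in when it is done.

Besides the shell and the picture viewer there is one more tool, called after ">>>" as name(argument=value, ...) on one line, values as JSON. drive_tool: Moves the arm, as the interface text tells. Its arguments: {"type":"object","properties":{"angular":{"type":"array","items":{"type":"array","items":{"type":"number"}}},"delta_pos":{"type":"array","items":{"type":"array","items":{"type":"number"}}},"gripper":{"type":"array","items":{"type":"number"}},"squeeze":{"type":"number"}},"required":["angular","delta_pos","gripper"]}

```bash
mkdir -p pics
cat > h.py <<'E'
import numpy as np, cv2
from cell import telemetry, eyes, env, models
from scipy.spatial.transform import Rotation as R
def camR(c):
    o=np.array(c["orientation"],float)
    return o if o.shape==(3,3) else R.from_euler('xyz',o,degrees=True).as_matrix()
def ray(c,px):
    u=cv2.undistortPoints(np.array([[px]],float),np.array(c["mtx"]),np.array(c["D"])).reshape(2)
    return np.array(c["origin"]),camR(c)@np.array([u[0],u[1],1.])
def onz(c,px,z):
    o,d=ray(c,px); return o+d*(z-o[2])/d[2]
def proj(c,P):
    Rm=camR(c); rv,_=cv2.Rodrigues(Rm.T); t=-Rm.T@np.array(c["origin"])
    return cv2.projectPoints(np.array(P,float).reshape(-1,1,3),rv,t,np.array(c["mtx"]),np.array(c["D"]))[0].reshape(-1,2)
def save(c,n,crop=None,s=1):
    im=c["pixels"][:,:,::-1]
    if crop: im=im[crop[1]:crop[3],crop[0]:crop[2]]
    cv2.imwrite("pics/"+n,cv2.resize(im,None,fx=s,fy=s,interpolation=cv2.INTER_CUBIC))
E
python3 - <<'E'
from h import *
print(env.finger_overhang, telemetry.get_obs())
for n in("scene","top"):
    c=eyes.read_camera(n); save(c,n+"1.png"); print(n,c["origin"],c["orientation"],c["D"])
    for t in("ramp","chock_grip","chock_nose","drum_center","knob_left","knob_right","glue","offcut","gear","driver","spanner","deck_top"):
        print(t,[(np.round(d["centre"],1).tolist(),round(d["p"],2)) for d in models.search_frame(c,t)][:4])
E
```

```text
0.014 {'time_s': 0.0, 'qpos': array([69.39151218, 18.43690098, -4.01415144, 83.17459186,  1.29752882,
       78.54048447, -3.26055523]), 'joint_velocities': array([ 0.05043857, -0.07143184,  0.01089199, -0.03799171, -0.00805503,
        0.06089312,  0.00065187]), 'effort': array([ 2.25634285e-04, -4.91286242e+01, -4.03945176e-01, -3.12527883e+01,
       -6.40417007e-02,  4.37301700e-02,  1.43210900e-04]), 'tool_pos': array([ 0.23707784, -0.60466198,  0.2354885 ]), 'tool_rot': array([-1.79893400e+02,  8.67125625e-03,  2.14168784e+01]), 'force': array([ 0.19476438,  0.01287545, -0.79809724]), 'wrist_torque': array([ 0.00611257, -0.00165447, -0.04280261]), 'grasp_force': 0.0, 'grip_width': 0.08697259168536822}
scene [ 1.09226245 -0.52770437  0.97777983] [-1.40867760e+02 -8.55623649e-03  4.56773520e+01] [0.03289774 0.         0.         0.         0.        ]
ramp [([315.6, 217.4], 0.82), ([255.5, 321.4], 0.3)]
chock_grip [([214.3, 252.0], 0.88), ([161.8, 251.0], 0.86), ([198.9, 212.1], 0.85)]
chock_nose [([216.9, 253.7], 0.91), ([163.7, 251.0], 0.85), ([200.2, 213.0], 0.76)]
drum_center
[... 370 characters left out ...]
6] [-170.56777827   -0.96981032  -88.25659477] [-0.07915967  0.          0.          0.          0.        ]
ramp [([324.1, 207.7], 0.64), ([412.9, 229.2], 0.21)]
chock_grip [([442.3, 262.2], 0.91), ([399.8, 275.1], 0.58), ([350.1, 194.6], 0.57), ([411.3, 231.9], 0.56)]
chock_nose [([412.7, 233.3], 0.77), ([401.2, 278.6], 0.73)]
drum_center [([241.0, 139.2], 0.82), ([321.5, 181.0], 0.62)]
knob_left [([350.4, 192.6], 0.55)]
knob_right [([352.6, 191.2], 0.58)]
glue [([459.1, 220.6], 0.54), ([210.0, 246.1], 0.45)]
offcut [([206.0, 198.2], 0.65)]
gear [([423.8, 166.9], 0.96)]
driver [([460.1, 222.2], 0.6), ([295.7, 192.0], 0.45)]
spanner [([176.1, 174.7], 0.75)]
deck_top [([321.4, 205.7], 0.77)]
```

View pics/scene1.png

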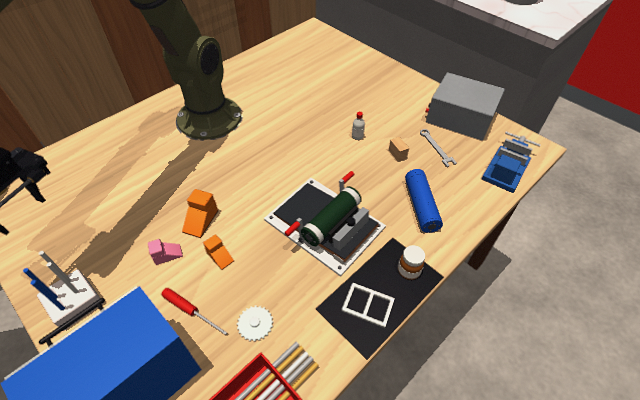

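View pics/top1.png

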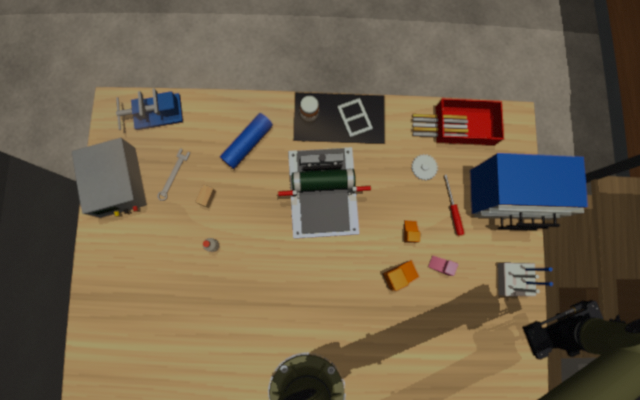

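Candidates for the chock are the large orange (top 401,276), the small orange (top 411,231) and the pink (top 443,265). The small orange one fits. The green tube is at top (323,180); the blue one is a look-alike. I'll check this in a crop.

```bash
python3 - <<'E'
from h import *
c=eyes.read_camera("top"); save(c,"top2.png",(270,135,470,300),4*0.97)
E
python3 - <<'E'
from h import *
s=eyes.read_camera("scene"); save(s,"scene2.png",(190,165,390,310),4*0.97)
E
```

```text
(no output)
```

View pics/top2.png

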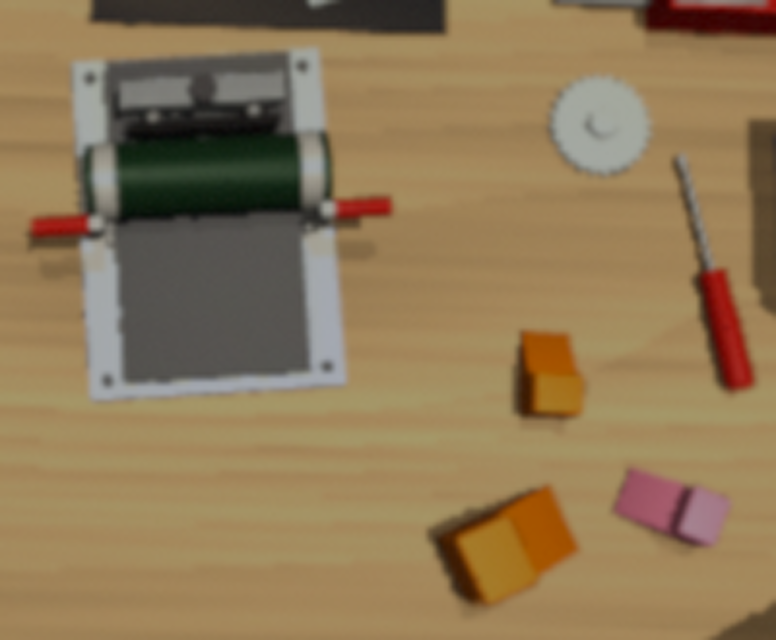

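View pics/scene2.png

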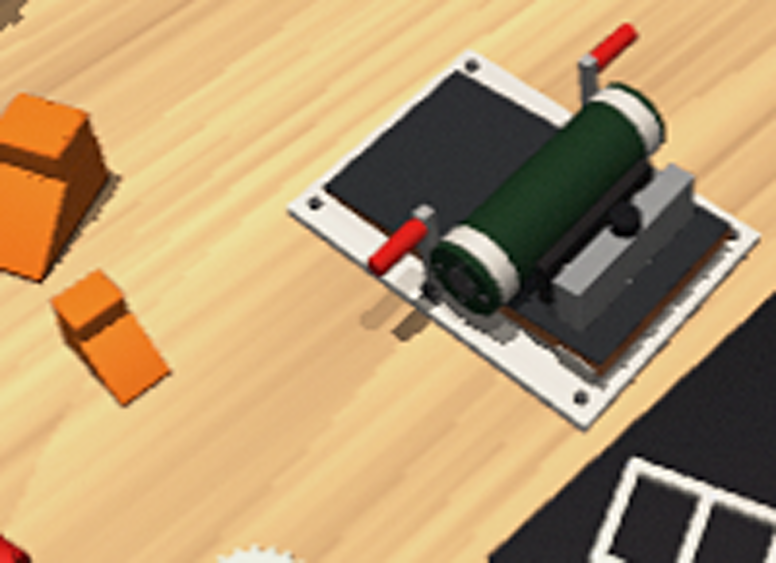

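The crops confirm it: the small orange chock is at crop (552,375) in top and its nose points uphill. Now I fit the poses from both views.

Run:
```python
from h import *
from scipy.optimize import least_squares
c=eyes.read_camera("top"); s=eyes.read_camera("scene")
k=3.88
T=lambda l:[(270+x/k-.4,135+y/k-.4) for x,y in l]
S=lambda l:[(190+x/k-.4,165+y/k-.4) for x,y in l]
def fit(P,t,sc,x0,idx=None):
    P=np.array(P)
    def W(p):
        a=p[2];return np.c_[p[0]+P[:,0]*np.cos(a)-P[:,1]*np.sin(a),p[1]+P[:,0]*np.sin(a)+P[:,1]*np.cos(a),P[:,2]]
    f=lambda p:np.r_[(proj(c,W(p))-t).ravel(),(proj(s,W(p))-sc).ravel()]
    r=least_squares(f,x0,loss='soft_l1'); print(np.round(r.x[:2],4),np.degrees(r.x[2]).round(2)); print(np.round(f(r.x).reshape(2,-1,2),1).tolist()); return r.x
kz=.030-.008*np.cos(.105)+.07*np.cos(.105)-.0005; kx=-.005-.07*np.sin(.105)
p=fit([[-.14,.1025,.01],[-.14,-.1025,.01],[.14,-.1025,.01],[.14,.1025,.01],[kx,.116,kz],[kx,-.116,kz]],
 T([(90,400),(347,384),(320,48),(72,62),(60,226),(362,208)]),S([(470,52),(288,210),(585,430),(760,237),(614,46),(398,246)]),[.6,0,0])
q=fit([[-.003,.02,.056],[-.003,-.02,.056],[-.035,-.02,.056],[-.035,.02,.056],[.035,.02,.003],[.035,-.02,.003]],
 T([(530,374),(578,373),(582,415),(534,416),(521,331),(570,334)]),S([(126,298),(78,322),(52,297),(100,270),(170,373),(125,405)]),[.5,-.2,0])
Rz=lambda a:np.array([[np.cos(a),-np.sin(a)],[np.sin(a),np.cos(a)]])
print("grip",q[:2]+Rz(q[2])@[-.02,0])
for n,v in dict(drum=[.027,0],gripOnDeck=[.027-.07-.055+.035-.0,0],knobL=[kx,.116],knobR=[kx,-.116]).items(): print(n,p[:2]+Rz(p[2])@v)
```

```text
[ 0.609  -0.0324] 5.31
[[[-0.1, -0.2], [-0.4, -0.2], [-0.5, -0.3], [-0.1, -0.4], [-0.2, -0.4], [0.2, -0.3]], [[-0.2, -0.8], [-0.5, -0.6], [-0.2, -0.4], [0.0, -0.3], [-0.6, 0.8], [-0.5, 0.8]]]
[ 0.4913 -0.3079] -2.32
[[[0.6, -0.8], [1.3, 0.4], [-0.0, 0.1], [-0.8, -1.0], [-0.6, -0.1], [-0.8, 0.0]], [[0.2, -1.0], [-0.6, 1.6], [-0.6, 0.3], [0.1, -1.4], [0.4, -0.5], [-0.7, 0.2]]]
grip [ 0.47127911 -0.30711713]
drum [ 0.63592657 -0.02992436]
gripOnDeck [ 0.54631318 -0.03825742]
knobL [0.58601865 0.0819352 ]
knobR [ 0.60749943 -0.14906821]
```

>>> drive_tool(angular=[[0,0,0],[0,0,0],[0,0,0],[0,0,0],[0,0,0],[0,0,0],[0,0,0],[0,0,0],[0,0,0],[0,0,0],[0,0,0],[0,0,0],[0,0,0.083],[0,0,0.083],[0,0,0.083],[0,0,0.083],[0,0,0.083],[0,0,0]], delta_pos=[[2.72,-1.6,0],[2.72,-1.6,0],[2.72,-1.6,0],[2.72,-1.6,0],[2.72,-1.6,0],[2.72,-1.6,0],[2.72,-1.6,0],[2.72,-1.6,0],[2.72,-1.6,0],[2.72,-1.6,0],[2.72,-1.6,0],[2.72,-1.6,0],[0,0,1],[0,0,1],[0,0,1],[0,0,1],[0,0,1],[0,0,0]], gripper=[8.7,8.7,8.7,8.7,8.7,8.7,8.7,8.7,8.7,8.7,8.7,8.7,8.7,8.7,8.7,8.7,8.7,8.7], squeeze=30)

```text
time_s: 3.3
tool_pos: [0.4702, -0.3068, 0.1852]
tool_rot: [-179.9, 0.1, -2.4]
force: [-0.4, 0.1, 0.1]
grip_width: 0.0871
grasp_force: 0.0
```

```bash
cat >> h.py <<'E'
def go(pos,rpy):
    o=telemetry.get_obs(); A=R.from_euler('xyz',o["tool_rot"],degrees=True); B=R.from_euler('xyz',rpy,degrees=True)
    print("t",round(o["time_s"],2),"pos",o["tool_pos"].round(4),"rpy",o["tool_rot"].round(2),"F",np.round(o["force"],2),"w",round(o["grip_width"],4),o["grasp_force"])
    print("shift cm (tool now)",(A.inv().apply(np.array(pos)-o["tool_pos"])*100).round(2),"rotvec",(A.inv()*B).as_rotvec().round(4))
E
python3 - <<'E'
from h import *
go([.4713,-.3071,.031],[180,0,-2.3])
c=eyes.read_camera("wrist"); save(c,"w1.png")
E
```

```text
t 3.3 pos [ 0.4702 -0.3068  0.1852] rpy [-1.7993e+02  1.3000e-01 -2.3700e+00] F [-0.36  0.1   0.11] w 0.0871 0.0
shift cm (tool now) [ 0.14  0.05 15.42] rotvec [-0.0012  0.0023 -0.0013]
```

View pics/w1.png

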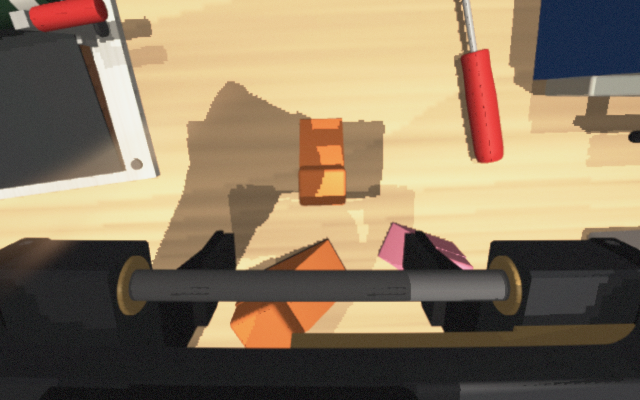

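The wrist view shows the small orange chock at (322,160), centred between the fingertips. Going down.

>>> drive_tool(angular=[[0,0,0],[0,0,0],[0,0,0],[0,0,0],[0,0,0],[0,0,0],[0,0,0],[0,0,0],[0,0,0],[0,0,0],[0,0,0]], delta_pos=[[0.14,0.05,3],[0,0,3.5],[0,0,3.5],[0,0,3],[0,0,1.6],[0,0,0.8],[0,0,0],[0,0,0],[0,0,0],[0,0,0],[0,0,0]], gripper=[6.5,6.5,6.5,6.5,6.5,6.5,6.5,3,3,3,3], squeeze=30)

```text
time_s: 4.45
tool_pos: [0.4728, -0.3083, 0.0334]
tool_rot: [179.9, -0.1, -2.4]
force: [-2.2, -2.7, 1.8]
grip_width: 0.0409
grasp_force: 1.9
```

Run:
```python
from h import *
go([.4713,-.3071,.031],[180,0,-2.3])
```

```text
t 4.45 pos [ 0.4728 -0.3083  0.0334] rpy [ 1.7992e+02 -6.0000e-02 -2.3500e+00] F [-2.18 -2.68  1.75] w 0.0409 1.870350064127706
shift cm (tool now) [-0.16 -0.12  0.24] rotvec [ 0.0013 -0.0011 -0.0009]
```

>>> drive_tool(angular=[[0,0,0],[0,0,0],[0,0,0],[0,0,0]], delta_pos=[[0,0,0],[0,0,0],[0,0,0],[0,0,0]], gripper=[3,3,3,3])

```text
time_s: 4.85
tool_pos: [0.4727, -0.3086, 0.0334]
tool_rot: [179.9, -0.0, -2.4]
force: [-1.9, -0.7, 5.8]
grip_width: 0.0398
grasp_force: 30.0
```

>>> drive_tool(angular=[[0,0,0],[0,0,0],[0,0,0],[0,0,0],[0,0,0],[0,0,0]], delta_pos=[[0,0,-1],[0,0,-3],[0,0,-3],[0,0,-3],[0,0,0],[0,0,0]], gripper=[3,3,3,3,3,3])

```text
time_s: 5.45
tool_pos: [0.4723, -0.3073, 0.1323]
tool_rot: [-180.0, 0.0, -2.3]
force: [0.1, 1.0, -3.5]
grip_width: 0.0394
grasp_force: 30.0
```

Run:
```python
from h import *
# ramp pose p=(.609,-.0324,5.31deg); chock grip on deck, grip at slope s, height h over deck
a=np.radians(5.31);b=np.radians(6)
ux=np.array([np.cos(a)*np.cos(b),np.sin(a)*np.cos(b),np.sin(b)]); n=np.array([-np.cos(a)*np.sin(b),-np.sin(a)*np.sin(b),np.cos(b)])
o=np.array([.609,-.0324,.030])
# tool: z=-n, x=ux
Rt=np.c_[ux,np.cross(-n,ux),-n]; e=R.from_matrix(Rt).as_euler('xyz',degrees=True); print(e)
P=o+ux*(-.043-.022)+n*(.033+.020); print(P)
go(P,e)
```

```text
[180.    -6.     5.31]
[ 0.53911726 -0.03889513  0.07591531]
t 5.45 pos [ 0.4723 -0.3073  0.1323] rpy [-1.7999e+02  1.0000e-02 -2.3500e+00] F [ 0.09  1.   -3.54] w 0.0394 29.97520585920938
shift cm (tool now) [  5.58 -27.09   5.65] rotvec [ 0.0068  0.1047 -0.1335]
```

>>> drive_tool(angular=[[0,0,0],[0,0,0],[0,0,0],[0,0,0],[0,0,0],[0,0,0],[0,0,0],[0,0,0],[0,0,0],[0,0,0],[0,0,0],[0,0,0],[0.002,0.035,-0.0445],[0.002,0.035,-0.0445],[0.002,0.035,-0.0445],[0,0,0],[0,0,0]], delta_pos=[[0,-1.55,0],[0,-2.55,0],[0,-2.55,0],[0,-2.55,0],[0,-2.55,0],[0,-2.55,0],[0,-2.55,0],[0,-2.55,0],[1.4,-2.55,0],[1.4,-2.55,0],[1.4,-1.6,0],[1.38,-1,0],[0,0,0],[0,0,0],[0,0,0],[0,0,0],[0,0,0]], gripper=[3,3,3,3,3,3,3,3,3,3,3,3,3,3,3,3,3])

```text
time_s: 7.15
tool_pos: [0.5381, -0.0385, 0.1313]
tool_rot: [180.0, -5.8, 5.3]
force: [0.9, -0.7, -2.5]
grip_width: 0.0397
grasp_force: 30.0
```

Run:
```python
from h import *
go([0.53911726, -0.03889513,0.07591531],[180,-6,5.31])
c=eyes.read_camera("top"); save(c,"top3.png",(250,120,400,270),4)
```

```text
t 7.15 pos [ 0.5381 -0.0385  0.1313] rpy [179.98  -5.85   5.27] F [ 0.86 -0.68 -2.48] w 0.0397 29.9753547059845
shift cm (tool now) [-0.46  0.05  5.52] rotvec [ 0.0004  0.0027 -0.0007]
```

View pics/top3.png

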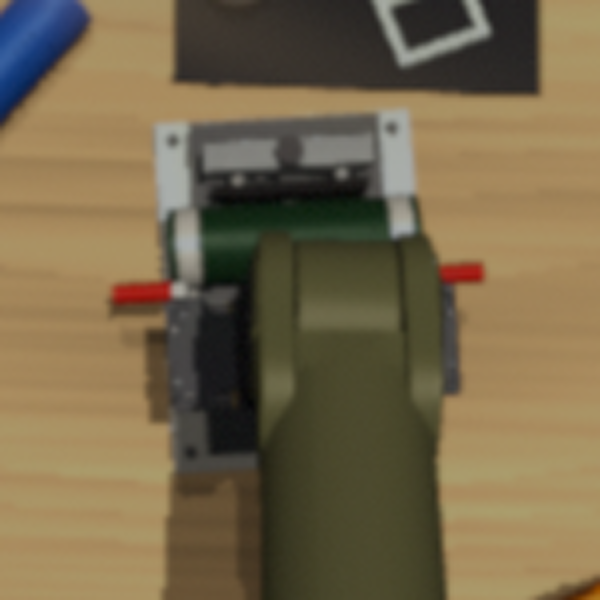

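The arm hides the chock, but the gripper is square to the tube and nothing has been disturbed. Lowering it.

>>> drive_tool(angular=[[0,0,0],[0,0,0],[0,0,0],[0,0,0],[0,0,0],[0,0,0],[0,0,0],[0,0,0]], delta_pos=[[-0.46,0.05,1.5],[0,0,2],[0,0,2],[0,0,1],[0,0,0.6],[0,0,0],[0,0,0],[0,0,0]], gripper=[3,3,3,3,3,3,3,3])

```text
time_s: 8.0
tool_pos: [0.543, -0.0397, 0.0624]
tool_rot: [179.9, -6.1, 5.3]
force: [-0.1, 0.9, -3.0]
grip_width: 0.0397
grasp_force: 30.0
```

>>> drive_tool(angular=[[0,0,0],[0,0,0]], delta_pos=[[0,0,0.1],[0,0,0]], gripper=[3,3])

```text
time_s: 8.2
tool_pos: [0.5426, -0.0397, 0.0608]
tool_rot: [179.9, -6.1, 5.3]
force: [0.1, 0.3, -2.4]
grip_width: 0.0397
grasp_force: 30.0
```

>>> drive_tool(angular=[[0,0,0],[0,0,0]], delta_pos=[[0,0,0.1],[0,0,0]], gripper=[3,3])

```text
time_s: 8.4
tool_pos: [0.5424, -0.0396, 0.0594]
tool_rot: [179.9, -6.0, 5.3]
force: [-0.1, 0.0, -3.2]
grip_width: 0.0401
grasp_force: 30.0
```

>>> drive_tool(angular=[[0,0,0],[0,0,0]], delta_pos=[[0,0,0.1],[0,0,0]], gripper=[3,3])

```text
time_s: 8.6
tool_pos: [0.5425, -0.0396, 0.0583]
tool_rot: [179.9, -6.0, 5.3]
force: [-1.2, 0.3, -2.3]
grip_width: 0.0397
grasp_force: 30.0
```

>>> drive_tool(angular=[[0,0,0],[0,0,0]], delta_pos=[[0,0,0.08],[0,0,0]], gripper=[3,3])

```text
time_s: 8.8
tool_pos: [0.5426, -0.0396, 0.0575]
tool_rot: [179.9, -6.0, 5.3]
force: [0.0, 0.5, -3.6]
grip_width: 0.0393
grasp_force: 30.0
```

>>> drive_tool(angular=[[0,0,0],[0,0,0]], delta_pos=[[0,0,0.06],[0,0,0]], gripper=[3,3])

```text
time_s: 9.0
tool_pos: [0.5427, -0.0396, 0.057]
tool_rot: [179.9, -6.0, 5.3]
force: [-0.3, -0.9, -2.9]
grip_width: 0.0398
grasp_force: 30.0
```

>>> drive_tool(angular=[[0,0,0],[0,0,0]], delta_pos=[[0,0,0.06],[0,0,0]], gripper=[3,3])

```text
time_s: 9.2
tool_pos: [0.5428, -0.0396, 0.0566]
tool_rot: [179.9, -6.0, 5.3]
force: [-2.0, -0.1, 0.2]
grip_width: 0.0395
grasp_force: 30.0
```

>>> drive_tool(angular=[[0,0,0],[0,0,0],[0,0,0],[0,0,0],[0,0,0],[0,0,0],[0,0,0],[0,0,0],[0,0,0]], delta_pos=[[0.25,0,0],[0.25,0,0],[0.25,0,0],[0.25,0,0],[0.25,0,0],[0.25,0,0],[0.25,0,0],[0.15,0,0],[0,0,0]], gripper=[3,3,3,3,3,3,3,3,3])

```text
time_s: 10.1
tool_pos: [0.5622, -0.0377, 0.0585]
tool_rot: [179.9, -6.1, 5.3]
force: [0.6, 0.3, -2.4]
grip_width: 0.0396
grasp_force: 30.0
```

>>> drive_tool(angular=[[0,0,0],[0,0,0],[0,0,0],[0,0,0]], delta_pos=[[0.1,0,0],[0.1,0,0],[0.1,0,0],[0,0,0]], gripper=[3,3,3,3])

```text
time_s: 10.5
tool_pos: [0.5626, -0.0377, 0.0583]
tool_rot: [179.9, -5.8, 5.3]
force: [-7.2, 0.1, 3.7]
grip_width: 0.0397
grasp_force: 30.0
```

Run:
```python
from h import *
go([.5667,-.0373,.0591],[180,-6,5.31])
c=eyes.read_camera("scene"); save(c,"scene3.png",(250,150,410,290),4)
```

```text
t 10.5 pos [ 0.5626 -0.0377  0.0583] rpy [179.94  -5.75   5.29] F [-7.24  0.14  3.71] w 0.0397 29.991805020581523
shift cm (tool now) [ 0.41 -0.   -0.04] rotvec [ 0.0011  0.0044 -0.0003]
```

View pics/scene3.png

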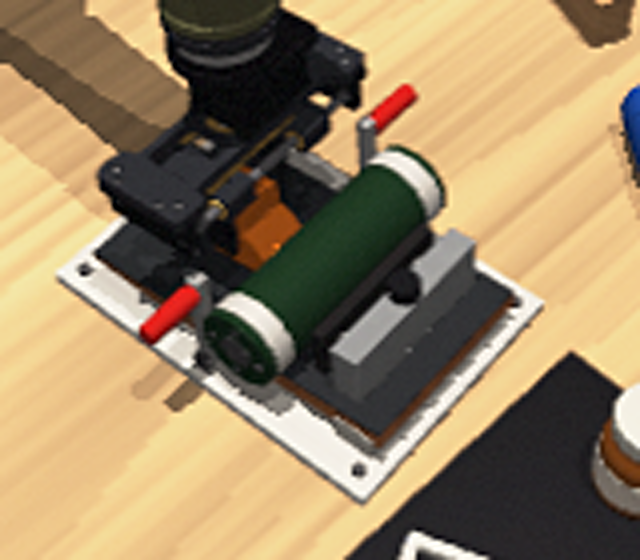

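>>> drive_tool(angular=[[0,0,0],[0,0,0]], delta_pos=[[0,0,-0.06],[0,0,0]], gripper=[3,3])

```text
time_s: 10.75
tool_pos: [0.5643, -0.0376, 0.059]
tool_rot: [179.9, -6.0, 5.3]
force: [-1.8, 0.6, -3.5]
grip_width: 0.0399
grasp_force: 30.0
```

>>> drive_tool(angular=[[0,0,0],[0,0,0],[0,0,0]], delta_pos=[[0.1,0,0],[0.1,0,0],[0,0,0]], gripper=[3,3,3])

```text
time_s: 11.05
tool_pos: [0.5664, -0.0373, 0.0593]
tool_rot: [179.9, -6.0, 5.3]
force: [-1.6, -0.0, -3.8]
grip_width: 0.0398
grasp_force: 30.0
```

>>> drive_tool(angular=[[0,0,0],[0,0,0],[0,0,0]], delta_pos=[[0.1,0,0],[0.1,0,0],[0,0,0]], gripper=[3,3,3])

```text
time_s: 11.35
tool_pos: [0.5687, -0.0372, 0.0598]
tool_rot: [179.9, -6.0, 5.3]
force: [-1.5, -0.2, -4.7]
grip_width: 0.0398
grasp_force: 30.0
```

>>> drive_tool(angular=[[0,0,0],[0,0,0],[0,0,0]], delta_pos=[[0.1,0,0],[0.1,0,0],[0,0,0]], gripper=[3,3,3])

```text
time_s: 11.65
tool_pos: [0.5696, -0.037, 0.0594]
tool_rot: [179.9, -5.9, 5.3]
force: [-2.9, -0.9, -5.2]
grip_width: 0.0396
grasp_force: 30.0
```

>>> drive_tool(angular=[[0,0,0],[0,0,0],[0,0,0]], delta_pos=[[0.1,0,0],[0.1,0,0],[0,0,0]], gripper=[3,3,3])

```text
time_s: 11.95
tool_pos: [0.5708, -0.037, 0.0592]
tool_rot: [180.0, -5.8, 5.3]
force: [-6.2, -0.9, -5.0]
grip_width: 0.0396
grasp_force: 30.0
```

>>> drive_tool(angular=[[0,0,0],[0,0,0]], delta_pos=[[0.1,0,0],[0,0,0]], gripper=[3,3])

```text
time_s: 12.15
tool_pos: [0.5711, -0.0369, 0.0592]
tool_rot: [179.9, -5.7, 5.3]
force: [-7.9, 0.2, -4.5]
grip_width: 0.0397
grasp_force: 30.0
```

>>> drive_tool(angular=[[0,0,0],[0,0,0]], delta_pos=[[0.1,0,0],[0,0,0]], gripper=[3,3])

```text
time_s: 12.35
tool_pos: [0.572, -0.0369, 0.0592]
tool_rot: [180.0, -5.7, 5.3]
force: [-7.7, -0.5, -5.2]
grip_width: 0.0398
grasp_force: 30.0
```

>>> drive_tool(angular=[[0,0,0],[0,0,0]], delta_pos=[[0.1,0,0],[0,0,0]], gripper=[3,3])

```text
time_s: 12.55
tool_pos: [0.5722, -0.0368, 0.0592]
tool_rot: [180.0, -5.6, 5.3]
force: [-10.1, -0.7, -2.7]
grip_width: 0.04
grasp_force: 30.0
```

>>> drive_tool(angular=[[0,0,0],[0,0,0]], delta_pos=[[0.08,0,0],[0,0,0]], gripper=[3,3])

```text
time_s: 12.75
tool_pos: [0.5722, -0.0368, 0.0592]
tool_rot: [179.9, -5.5, 5.3]
force: [-12.6, -0.0, 0.7]
grip_width: 0.04
grasp_force: 30.0
```

Run:
```python
from h import *
go([.5667,-.0373,.0591],[180,-6,5.31])
c=eyes.read_camera("scene"); save(c,"scene4.png",(270,160,400,270),6)
# where tube's -y end centre should show for various x
a=np.radians(5.31)
for X in (.027,.031,.035,.039):
    z=.030+X*np.tan(.1047)+.030*1.0055-.0031*0
    P=np.array([.609+X*np.cos(a)+.095*np.sin(a),-.0324+X*np.sin(a)-.095*np.cos(a),z]); print(X,(proj(c,P)[0]-[270,160])*6)
```

```text
t 12.75 pos [ 0.5722 -0.0368  0.0592] rpy [179.94  -5.5    5.29] F [-12.58  -0.05   0.69] w 0.04 29.99900399244325
shift cm (tool now) [-0.55 -0.   -0.04] rotvec [ 0.001   0.0088 -0.0004]
0.027 [232.81055266 467.66047099]
0.031 [239.7457351  472.14966308]
0.035 [246.70605462 476.65533471]
0.039 [253.6916632  481.17758651]
```

View pics/scene4.png

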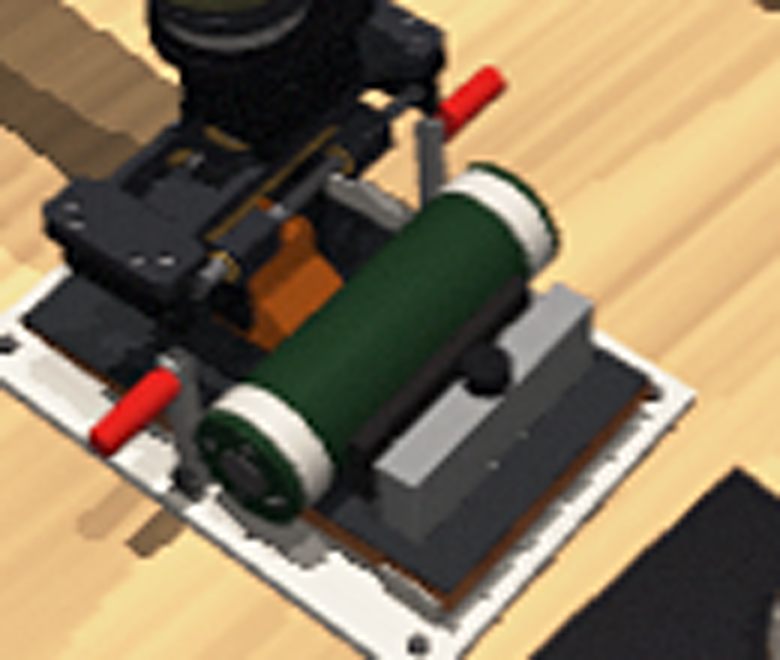

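The tube's end has moved uphill by about 5 mm (crop (242,462), against 232,457 before). It is now against the pad with the push up at 8–12 N. Releasing.

>>> drive_tool(angular=[[0,0,0],[0,0,0],[0,0,0],[0,0,0],[0,0,0]], delta_pos=[[0,0,0],[0,0,0],[0,0,0],[0,0,0],[0,0,0]], gripper=[4.6,5.4,6.2,6.2,6.2])

```text
time_s: 13.3
tool_pos: [0.5771, -0.0364, 0.0612]
tool_rot: [179.9, -6.1, 5.3]
force: [-0.5, 0.2, -0.5]
grip_width: 0.0609
grasp_force: 0.0
```

Run:
```python
from h import *
go([.5667,-.0373,.0591],[180,-6,5.31])
c=eyes.read_camera("scene"); np.save("s5.npy",c["pixels"]); save(c,"scene5.png",(270,160,400,270),6)
```

```text
t 13.3 pos [ 0.5771 -0.0364  0.0612] rpy [179.92  -6.12   5.3 ] F [-0.53  0.17 -0.49] w 0.0609 0.0
shift cm (tool now) [-1.06 -0.01  0.1 ] rotvec [ 0.0013 -0.0021 -0.0001]
```

View pics/scene5.png

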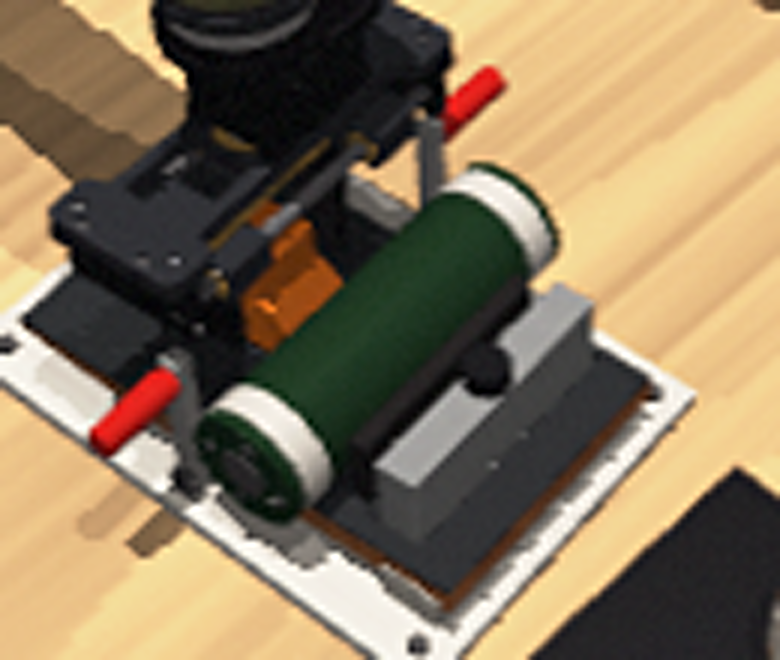

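The tube and chock stayed put after release (tube end still at (242,462)), and the grip force is 0. I'll lift off and close the fingers.

>>> drive_tool(angular=[[0,0,0],[0,0,0],[0,0,0],[0,0,0],[0,0,0],[0,0,0]], delta_pos=[[0,0,-1],[0,0,-2.5],[0,0,-3],[0,0,-3],[0,0,0],[0,0,0]], gripper=[6.2,6.2,6.2,6.2,3,0], squeeze=10)

```text
time_s: 13.95
tool_pos: [0.5668, -0.0374, 0.1563]
tool_rot: [179.9, -6.1, 5.3]
force: [-0.4, 0.6, 0.1]
grip_width: 0.0526
grasp_force: 0.0
```

Run:
```python
from h import *
a=np.radians(5.31);b=np.radians(6)
ux=np.array([np.cos(a)*np.cos(b),np.sin(a)*np.cos(b),np.sin(b)]); n=np.array([-np.cos(a)*np.sin(b),-np.sin(a)*np.sin(b),np.cos(b)])
o=np.array([.609,-.0324,.030]); v=np.array([-np.sin(a),np.cos(a),0])
go(o+ux*.022-v*.125+n*.066,[180,-6,5.31])
c=eyes.read_camera("scene"); d=np.abs(c["pixels"].astype(int)-np.load("s5.npy"))[235:246,300:318].mean(); print("tube end diff",d)
```

```text
t 13.95 pos [ 0.5668 -0.0374  0.1563] rpy [179.88  -6.14   5.3 ] F [-0.45  0.61  0.07] w 0.0526 0.0
shift cm (tool now) [ 5.09 12.38  6.45] rotvec [ 0.0021 -0.0025 -0.0002]
tube end diff 2.026936026936027
```

>>> drive_tool(angular=[[0,0,0],[0,0,0],[0,0,0],[0,0,0],[0,0,0],[0,0,0],[0,0,0],[0,0,0],[0,0,0],[0,0,0]], delta_pos=[[1,2.5,0],[1,2.5,0],[1,2.5,0],[1,2.5,0],[1.09,2.38,0],[0,0,0],[0,0,2],[0,0,2],[0,0,1],[0,0,0]], gripper=[0,0,0,0,0,0,0,0,0,0])

```text
time_s: 15.0
tool_pos: [0.6315, -0.1542, 0.1081]
tool_rot: [-179.9, -5.8, 5.3]
force: [-0.6, 0.5, 0.9]
grip_width: 0.0006
grasp_force: 0.0
```

Run:
```python
from h import *
go([.62557,-.1549,.0979],[180,-6,5.31])
c=eyes.read_camera("scene"); save(c,"scene6.png",(250,150,410,290),4)
```

```text
t 15.0 pos [ 0.6315 -0.1542  0.1081] rpy [-179.93   -5.75    5.35] F [-0.65  0.53  0.89] w 0.0006 0.0
shift cm (tool now) [-0.69  0.01  0.95] rotvec [-0.0013  0.0043  0.0006]
```

View pics/scene6.png

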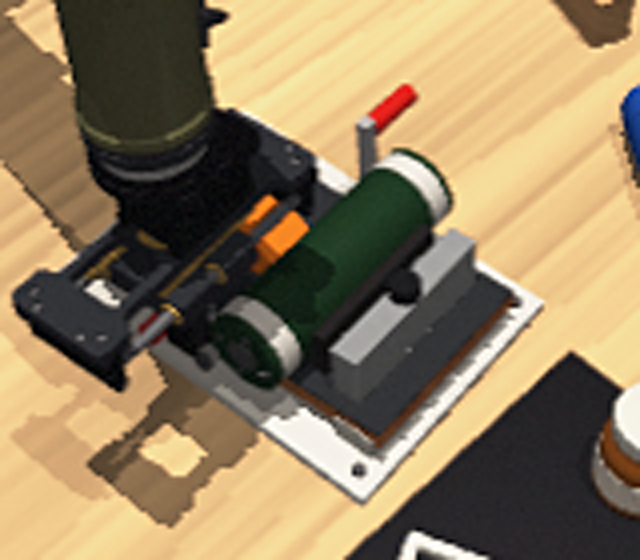

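The fingers are shut just uphill of the right knob (red at (150,325)). The tube is clear of the legs. Lower 1 cm, then sweep the knob downhill.

>>> drive_tool(angular=[[0,0,0],[0,0,0],[0,0,0],[0,0,0],[0,0,0],[0,0,0]], delta_pos=[[0,0,0.6],[0,0,0.4],[-0.4,0,0],[-0.4,0,0],[-0.5,0,0],[0,0,0]], gripper=[0,0,0,0,0,0])

```text
time_s: 15.65
tool_pos: [0.6208, -0.1569, 0.0998]
tool_rot: [179.9, -6.0, 5.3]
force: [0.0, -0.0, 0.7]
grip_width: 0.0005
grasp_force: 0.0
```

>>> drive_tool(angular=[[0,0,0],[0,0,0],[0,0,0],[0,0,0],[0,0,0],[0,0,0],[0,0,0],[0,0,0],[0,0,0],[0,0,0]], delta_pos=[[-0.6,0,0.1],[-0.6,0,0.1],[-0.6,0,0.15],[-0.6,0,0.2],[-0.6,0,0.25],[-0.6,0,0.3],[-0.6,0,0.4],[-0.6,0,0.4],[0,0,0],[0,0,0]], gripper=[0,0,0,0,0,0,0,0,0,0])

```text
time_s: 16.65
tool_pos: [0.5759, -0.1608, 0.0755]
tool_rot: [179.9, -6.0, 5.3]
force: [-0.1, 0.2, 0.9]
grip_width: 0.0008
grasp_force: 0.0
```

Run:
```python
from h import *
go([.6355,-.1555,.0979],[180,-6,5.31])
c=eyes.read_camera("scene")
a=np.radians(5.31);b=np.radians(6)
ux=np.array([np.cos(a)*np.cos(b),np.sin(a)*np.cos(b),np.sin(b)]); n=np.array([-np.cos(a)*np.sin(b),-np.sin(a)*np.sin(b),np.cos(b)])
o=np.array([.609,-.0324,.030]); v=np.array([-np.sin(a),np.cos(a),0])
for th in (0,.4,.7,1,1.2,1.4):
    P=o+ux*(-.005-.07*np.sin(th))+n*(-.008+.07*np.cos(th))+v*.116; print(th,proj(c,P)[0].round(1))
h=cv2.cvtColor(c["pixels"],cv2.COLOR_RGB2HSV); m=((h[...,0]<6)|(h[...,0]>174))&(h[...,1]>170)&(h[...,2]>80)
m[:,:250]=0;m[:,362:]=0;m[:140]=0;m[300:]=0
N,L,S,C=cv2.connectedComponentsWithStats(m.astype(np.uint8)); print([(C[i].round(1).tolist(),S[i,4]) for i in range(1,N) if S[i,4]>4])
p=np.load("s5.npy"); print("tube diff",np.abs(c["pixels"].astype(int)-p)[235:246,300:318].mean())
```

```text
t 16.65 pos [ 0.5759 -0.1608  0.0755] rpy [179.94  -6.02   5.29] F [-0.1   0.15  0.92] w 0.0008 0.0
shift cm (tool now) [ 6.19  0.02 -1.6 ] rotvec [ 0.0011 -0.0003 -0.0003]
0 [347.5 177.4]
0.4 [340.  174.8]
0.7 [335.4 175. ]
1 [332.  176.9]
1.2 [330.6 179. ]
1.4 [329.9 181.7]
[([330.1, 180.9], np.int32(59)), ([273.3, 232.3], np.int32(34))]
tube diff 8.494949494949495
```

The left knob now shows at the 1.4 rad position, so the keeper is down. I'll retreat upward and check the tube.

>>> drive_tool(angular=[[0,0,0],[0,0,0],[0,0,0],[0,0,0],[0,0,0],[0,0,0],[0,0,0],[0,0,0]], delta_pos=[[0,0,-1.5],[0,0,-3],[0,0,-3],[0,2,-3],[0,3,-2],[0,3,0],[0,3,0],[0,0,0]], gripper=[0,0,0,0,0,0,0,0])

```text
time_s: 17.5
tool_pos: [0.5723, -0.2776, 0.2014]
tool_rot: [179.7, -6.1, 4.9]
force: [-0.1, -0.5, -1.3]
grip_width: 0.0005
grasp_force: 0.0
```

Run:
```python
from h import *
go([.6355,-.1555,.0979],[180,-6,5.31])
c=eyes.read_camera("scene"); g=lambda i:cv2.cvtColor(i,cv2.COLOR_RGB2GRAY)
A=g(np.load("s5.npy")); B=g(c["pixels"])
for nm,(x0,y0,x1,y1) in dict(farEnd=(338,186,364,206),nearEnd=(302,222,328,248),pad=(330,205,372,242),chock=(310,200,326,216)).items():
    r=cv2.matchTemplate(cv2.resize(B[y0-4:y1+4,x0-4:x1+4],None,fx=5,fy=5,interpolation=2),cv2.resize(A[y0:y1,x0:x1],None,fx=5,fy=5,interpolation=2),cv2.TM_CCOEFF_NORMED)
    _,v,_,l=cv2.minMaxLoc(r); print(nm,round(v,3),(np.array(l)-20)/5)
h=cv2.cvtColor(c["pixels"],cv2.COLOR_RGB2HSV); m=((h[...,0]<6)|(h[...,0]>174))&(h[...,1]>170)&(h[...,2]>80)
m[:,:250]=0;m[:,362:]=0;m[:140]=0;m[300:]=0
N,L,S,C=cv2.connectedComponentsWithStats(m.astype(np.uint8)); print([(C[i].round(1).tolist(),S[i,4]) for i in range(1,N) if S[i,4]>4])
```

```text
t 17.5 pos [ 0.5723 -0.2776  0.2014] rpy [179.74  -6.07   4.92] F [-0.09 -0.5  -1.28] w 0.0005 0.0
shift cm (tool now) [  6.21 -11.67  11.02] rotvec [ 0.0052 -0.0013 -0.0068]
farEnd 0.924 [0.2 0.2]
nearEnd 0.986 [0. 0.]
pad 0.999 [0. 0.]
chock 0.529 [0. 0.]
[([330.0, 181.0], np.int32(58)), ([276.2, 229.7], np.int32(82))]
```

The tube and pad haven't moved, the keeper is down and the arm is clear. Handing in.

```bash
python3 -c "
from cell import env
print(env.sign_off())"
```

```text
the job is handed in; nothing more can be done
None
```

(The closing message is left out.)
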